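# Tap a swivel-chair bearing cup home, square

## Robot

A 6-joint arm with a two-finger parallel gripper is mounted at the origin on the work surface. World frame = base frame: x ahead of the robot, y to its left, z up, the work surface at z = 0. Lengths are in m, angles in rad, forces in N, time in s.
With the tool pointing down it reaches from about 0.375 to 0.975 m from the base axis. Payload 3.8 kg.
Tool frame: the origin (TCP) lies where the fingers leave the gripper's body, on its centre line; the fingertips stand 73 mm ahead of it and the grasp point (between the pads) lies 54 mm ahead of it (nose_length is the distance from the TCP to the fingertips, in m); z points along the fingers, y is the line along which they close (so a half turn about z gives the same grasp; the last joint's range is limited). The gripper opens to 85 mm and grips with 20 to 120 N. Pads are 22 mm wide; open, the fingers measure 114 mm over their backs; the gripper's body (76 mm by 85 mm) begins 54 mm behind the grasp point. The pads swing forward as they close: fully open they stand 13 mm farther back than shut.
Start: joints at [1.074, 0.264, 1.604, -0, 1.274, -0.037], TCP at [0.3, 0.605, 0.304] pointing down, gripper open.
Joint ranges: [-2.63, 2.63], [-0.94, 2.18], [0.31, 2.57], [-1.31, 4.45], [0, 2.66], [-2.55, 2.55]. Speed limits (rad/s): [2.57, 2.57, 3.14, 3.14, 3.14, 3.14].

## Interface

Orientations are given as a rotation vector (axis times angle).
In Python, from workcell import read_state, read_camera, calibration, finish_job, look_for, cut_out, tip_of, nose_length gives the robot as it stands.
- The arm moves only by the tool step_arm, never from a script. Its argument "targets" is a list of rows, each a list of 3 entries, a list of its own where there are three numbers: the turn, a rotation vector about the tool's x, y, z in rad, then the shift along the tool's x, y, z in mm, then the finger opening in mm, from 0 to 85.4. In form: [[[ax, ay, az], [x, y, z], grip], ...]. A call has 1 to 5 rows; each row shifts and turns the commanded pose from where the row before left it, along the tool's axes as they then stand; what a row does not reach is not made up. A row lasts 1/12 s, in which the tool goes at most 41.7 mm and 7.16 degrees, less where a joint would pass 70% of its speed; a pose out of reach is approached as far as the arm can. A call with a gripper value outside its range is refused whole. The fingers move at their own pace and stop on an object; "grip_force" is the grip in N (left out, the last holds). Time passes only in rows, so rows that do not move let the fingers close. It gives the time, the measured TCP pose, the force, the opening and the grip force at its end, in the units of the state.
- read_state(): the state, without advancing time (a new reading comes with each control period).
- read_camera(name): name is "side" or "top"; returns the picture (400x640x3 uint8, red, green, blue); there is no depth.
- calibration(name): a dict with "camera_matrix" (3x3 intrinsics, pixels), "dist_coeffs" ([k1, k2, p1, p2, k3] as OpenCV has them; the pictures are not rectified), "R" (3x3) and "t" (3): a world point X has camera coordinates R X + t. Camera axes: x right, y down, z forward; pixel columns grow to the right and rows downward; lengths in m; the calibration is good to about 2 mm. A picture is of the moment at which its call begins. calibration takes no time and is no camera call.
- finish_job(): hands the job in; it is judged then, once.
Trained networks look in the newest picture that a camera, given by its name, has taken for a name from the list of things; names that differ only in an ending like _2 or _b are one class to them, and where a whole thing is asked for, a point or a joint stands for the part that bears it (a point fixed in the world has none). Each returns a list of dicts, best first, with "score" (0 to 1); they miss things now and then, are a little off and sometimes report something else, mostly with a low value. They report only what shows in the picture. A call takes as long as a camera call. They do not tell look-alikes from the thing itself.
- look_for(camera, query): "extent" ([left, top, right, bottom] in pixels, round what is visible of it).
- cut_out(camera, query): "region" (400x640 bool, what is visible of it) and "extent" ([left, top, right, bottom] in pixels, round what is visible of it).
- tip_of(camera, query): "at" ([row, column] in pixels: a listed point, or the origin of a listed thing).
The state is a dict: "time": time; "q": joint angles; "joint_vel": joint speeds; "joint_torque": joint torques, N m; "tool_pos": TCP position; "tcp_rot": TCP orientation; "wrist_force": force on the tool from outside, world axes, zero at the start; "torque": the same for the moment, N m; "width": opening from 0.0 (shut) to 1.0 (fully open); "grip_force": force on a finger pad.
Only numpy, scipy, OpenCV 4.12 (cv2) and the standard library are available. Lean on these libraries where they do the work, as an engineer would, in place of code of your own. Each camera call takes 0.05 s, during which the arm holds its last target. There are 200 camera calls.

## Task

The steel bearing cup has only been started in the bore of the wooden chair hub, a little crooked. Take the wooden drift and press or tap the cup in with it, gently and alternately around its rim so that it never cocks, until its flange lies flat on the wood all round; then stand the drift upright back on the bench, clear of the hub. Touch the cup with the drift alone and leave the other things on the bench where they are.

Things in the scene. Friction and masses are not known exactly. Their poses are not given: they have to be found in the camera images.
- hub: hub of a revolving chair: a wooden block 160 x 160 x 60 mm fixed to the bench, round bore of 95 mm in its top. Origin at the centre of its underside, z up.
- bore_mouth (a point): centre of the bore in the hub's flat top face, 60 mm above the bench; z is the bore's axis, up.
- cup_top (a point): centre of the top plane of the steel bearing cup's flange; z is the cup's axis, up when square. The flange is a flat ring 104 mm outside, 76 mm inside, 8 mm thick: press on it at radius 45 mm. It starts 6 to 12 mm proud (this point 14 to 20 mm above bore_mouth) and up to 3 degrees crooked; fully home the flange lies on the hub and this point is 8 mm above bore_mouth.
- drift_center (a point): wooden drift (tapping tool), a turned round dark-wood punch 110 mm tall standing upright on the bench: nose 24 mm diameter for the lowest 30 mm, handle 30 mm diameter from 45 to 95 mm, top rounded off; about 70 g. This point lies on its axis, half-way up (55 mm above its foot); z runs along its axis, up when it stands on its nose.
- cup: the same cup, origin on its axis at the flange's underside; a 93 mm skirt below grips the bore. A press of 13 to 20 N on one point of the rim sinks that side, turning about the far side, which stays or sinks a little; pushed slowly it gives at less. Over 5 degrees out of square is cocked. A side that is home stops hard: keep every press or tap under 55 N or the cup is bruised.
- wax_jar: bystander: a small jar, 60 mm diameter and 60 mm tall, standing on the bench; origin under its centre.
- sanding_block: bystander: a cork sanding block 70 x 45 x 32 mm on the bench; origin under its centre.
- scraper: bystander: a flat scraper lying on the bench at the robot's left, outside the work.
Not all that is in view belongs to the job. Of the things shaped like the part that bears drift_center, the dark wooden one is meant. Of the things shaped like the hub, the wooden one is meant.

How it is judged:
On the way, in this order (a step that is already met when the one before it is completed fails the run):
1. the drift is lifted off the bench (height (world z) of drift_center above 0.09 m), for 0.1 s.
2. the cup is fully home and square in the bore (z of cup_top in the frame of bore_mouth below 0.0094 m and angle between cup_top's own z axis and vertical below 0.026 rad), for 0.2 s.
At the end, for the whole second after the job is handed in: the cup's flange top is at most 9.4 mm above the hub's face and at most 1.5 degrees out of square, and the drift stands upright (within 6 degrees) and still on the bench, released and not against the hub (all of step 2 and angle between drift_center's own z axis and vertical below 0.1 rad and height (world z) of drift_center between 0.05 and 0.06 m and linear speed of drift below 0.02 m/s and contact force between drift and hub below 0.1 N); the robot touches nothing.
It fails at once if the cup is cocked more than 5 degrees (angle between cup_top's own z axis and vertical above 0.087 rad).
It fails at once if the drift bears on the cup with more than 55 N (contact force between drift and cup above 55 N).
It fails at once if the robot itself touches the cup (contact force between any of the fingers, the arm and cup above 1 N).
It fails at once if a bystander is moved more than 20 mm (distance of any of wax_jar, sanding_block, scraper from where it was at the start of the episode above 0.02 m).
It also fails if it takes over 72 s, if anything falls off the work surface, if the arm or the gripper's body presses on something with over 40 N, if the wrist force passes 120 N, or if a joint passes its speed limit or range.

## Working session

There is one attempt and no reset: what is moved stays moved. The work goes in short steps, Python scripts to look and compute and a tool call to move; the robot and the scene stay as the last step left them, time stands still between calls to the robot, and variables do not carry over. Pictures are saved under pics/ and viewed, at most 10 in all, crops included, and the job is handed in when it is done.

Besides the shell and the picture viewer there is one more tool, called after "Call:" as a command line: name --argument value ..., lists and objects as JSON in quotes. step_arm: Moves the arm, as the interface text tells. Its arguments: {"type":"object","properties":{"targets":{"type":"array","items":{"type":"array"}},"grip_force":{"type":"number"}},"required":["targets"]}

```bash
mkdir -p pics; cat > h.py <<'E'
import numpy as np, cv2
from workcell import *
def snap(cam,name):
    im=read_camera(cam); cv2.imwrite(f'pics/{name}.png',im[:,:,::-1]); return im
def ray(cam,row,col):
    c=calibration(cam);K=np.array(c['camera_matrix'],float);d=np.array(c['dist_coeffs'],float)
    R=np.array(c['R']);t=np.array(c['t'])
    p=cv2.undistortPoints(np.array([[[col,row]]],float),K,d)[0,0]
    return -R.T@t, R.T@np.array([p[0],p[1],1])
def at_z(cam,row,col,z):
    o,d=ray(cam,row,col); return o+d*(z-o[2])/d[2]
def tri(a,b):
    # a,b=(cam,row,col)
    o1,d1=ray(*a);o2,d2=ray(*b)
    s=np.linalg.lstsq(np.c_[d1,-d2],o2-o1,rcond=None)[0]
    p,q=o1+s[0]*d1,o2+s[1]*d2
    return (p+q)/2,np.linalg.norm(p-q)
def proj(cam,X):
    c=calibration(cam)
    return cv2.projectPoints(np.array(X,float).reshape(-1,3),cv2.Rodrigues(np.array(c['R'],float))[0],np.array(c['t'],float),np.array(c['camera_matrix'],float),np.array(c['dist_coeffs'],float))[0][:,0]
E
python3 - <<'E'
from h import *
np.set_printoptions(precision=4,suppress=True)
for c in('top','side'):
    snap(c,c+'0'); o,d=ray(c,200,320);print(c,o,d)
    for q in('hub','cup_top','drift_center','wax_jar','sanding_block'):
        print(q,[(np.round(r['at']),round(r['score'],2)) for r in tip_of(c,q)[:4]])
    print([(np.round(r['extent']),round(r['score'],2)) for r in look_for(c,'drift_center')])
print(read_state())
a=cv2.imread('pics/top0.png');b=cv2.imread('pics/side0.png')
E
```

```text
top [0.3853 0.0336 1.5342] [ 0.0938  0.0278 -0.9954]
hub [(array([146., 243.]), 0.94), (array([184., 322.]), 0.74)]
cup_top [(array([180., 322.]), 0.76), (array([140., 237.]), 0.64), (array([162., 429.]), 0.19)]
drift_center [(array([162., 460.]), 0.55), (array([134., 428.]), 0.53), (array([162., 427.]), 0.51)]
wax_jar [(array([208., 420.]), 0.93)]
sanding_block [(array([216., 242.]), 0.83)]
[(array([452., 153., 467., 168.]), 0.63), (array([422., 156., 436., 167.]), 0.61), (array([427., 126., 438., 144.]), 0.42)]
side [ 0.2539 -0.7773  0.7063] [ 0.2277  0.7716 -0.5939]
hub [(array([159., 354.]), 0.78), (array([210., 347.]), 0.69)]
cup_top [(array([139., 357.]), 0.89), (array([186., 348.]), 0.81)]
drift_center [(array([313., 454.]), 0.87), (array([275., 427.]), 0.79), (array([272., 460.]), 0.58)]
wax_jar [(array([306., 363.]), 0.57)]
sanding_block [(array([173., 284.]), 0.68)]
[(array([418., 254., 438., 296.]), 0.94), (array([443., 287., 469., 337.]), 0.9), (array([451., 248., 474., 286.]), 0.66)]
{'time': 0.7, 'q': array([ 1.0741,  0.2638,  1.604 , -0.    ,  1.2737, -0.0369]), 'joint_vel': array([-0.0006,  0.0001, -0.0005, -0.0013,  0.0008, -0.0004]), 'joint_torque': array([ -0.0003, -51.4821, -36.7619,   0.0001,   0.0004,  -0.    ]), 'tool_pos': array([0.2995, 0.6049, 0.304 ]), 'tcp_rot': array([0.7158, 3.0589, 0.0002]), 'wrist_force': array([ 0.535 , -0.0755,  0.4654]), 'torque': array([-0.0226, -0.0278, -0.0121]), 'grip_force': 0.0, 'width': 1.0003665633009446}
```

View pics/top0.png

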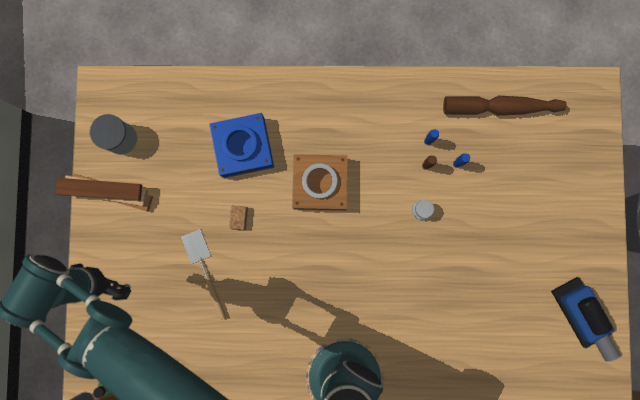

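View pics/side0.png

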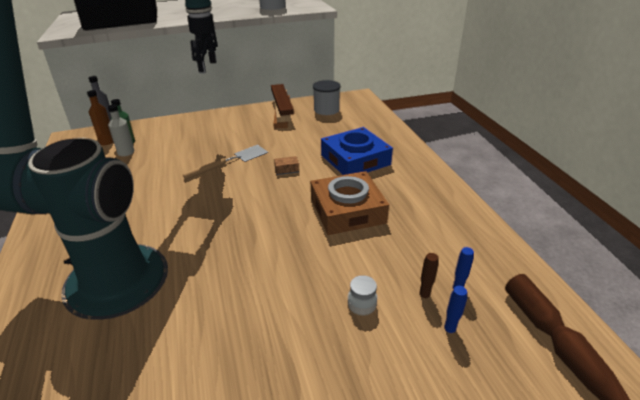

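The top view shows the dark drift at (row 162, col 429). Its look-alikes are blue, at (136,431) and (160,461). In the side view the dark one is at (275,428) and the blue ones at (268,463) and (310,456). The large brown turned leg at top (105,500) isn't it. The wooden hub is at top (182,320); the blue hub at (145,241) is a decoy. I'm choosing the dark drift and the wooden hub, and will check them in one crop.

```bash
python3 - <<'E'
from h import *
np.set_printoptions(precision=4,suppress=True)
a=cv2.imread('pics/top0.png')[120:220,280:480];b=cv2.imread('pics/side0.png')[165:315,300:500]
cv2.imwrite('pics/crop.png',np.vstack([cv2.resize(a,(600,300),interpolation=3),cv2.resize(b,(400,300),interpolation=3)[:, :].copy() if 0 else cv2.resize(b,(600,300))]))
print('drift',tri(('top',162,427.5),('side',275,427)))
print('cup_top',tri(('top',180,322),('side',186,348)))
read_camera('top');
T={}
for c in('top','side'):
    read_camera(c)
    for q in('drift_center','cup','hub'):
        for r in cut_out(c,q):
            ys,xs=np.nonzero(r['region']); print(c,q,round(r['score'],2),np.round(r['extent']),ys.mean(),xs.mean(),len(ys))
print('wax',at_z('top',208,423,.06),'sand',at_z('top',217,239,.03))
for rc in((134,428),(162,460)):
    print('blue', at_z('top',*rc,.055))
E
```

```text
drift (array([ 0.6392, -0.2429,  0.0528]), np.float64(0.0018141242209918844))
cup_top (array([0.5792, 0.0692, 0.0818]), np.float64(0.002933123877829964))
top drift_center 0.72 [421. 129. 438. 145.] 136.66216216216216 431.0337837837838 148
top drift_center 0.52 [450. 154. 467. 170.] 160.53691275167785 460.71140939597313 149
top drift_center 0.47 [423. 155. 435. 166.] 162.30172413793105 428.87068965517244 116
top cup 0.9 [218. 126. 258. 161.] 142.76895306859205 237.89350180505414 554
top cup 0.67 [299. 166. 337. 198.] 180.0653846153846 318.8173076923077 520
top hub 0.84 [211. 112. 275. 177.] 145.33259842519686 241.2192125984252 3175
top hub 0.6 [290. 154. 350. 214.] 182.003996003996 319.4955044955045 3003
side drift_center 0.7 [417. 252. 439. 296.] 273.3487654320988 428.97993827160496 648
side drift_center 0.7 [451. 251. 474. 287.] 266.95535714285717 462.75714285714287 560
side drift_center 0.67 [442. 288. 468. 336.] 307.79656160458455 455.34240687679085 698
side cup 0.93 [327. 174. 371. 201.] 188.67586206896553 348.5393103448276 725
side cup 0.74 [339. 131. 373. 154.] 140.0788990825688 356.2403669724771 545
side cup 0.6 [418. 251. 441. 296.] 274.245696400626 428.7120500782473 639
side hub 0.9 [320. 129. 392. 173.] 151.22423222549432 355.5149347917543 2377
side hub 0.76 [314. 172. 391. 233.] 202.3494680851064 349.25106382978726 3760
wax [ 0.5025 -0.2277  0.06  ] sand [0.4742 0.3187 0.03  ]
blue [ 0.7239 -0.245   0.055 ]
blue [ 0.6402 -0.3388  0.055 ]
```

View pics/crop.png

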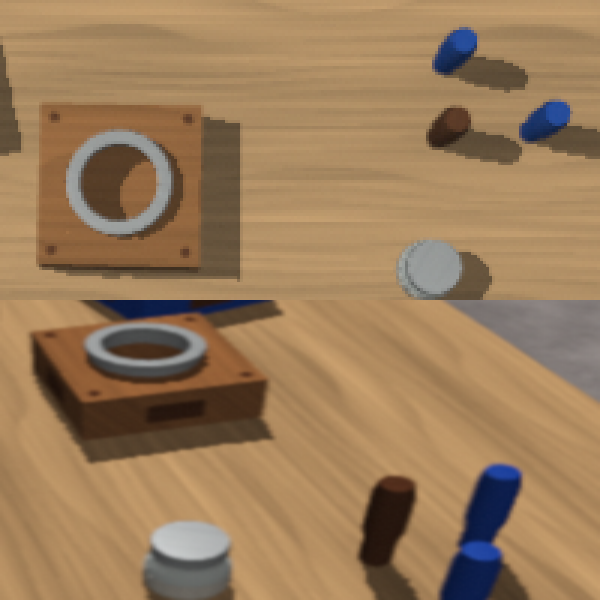

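The crop confirms it: the dark drift is standing upright, and the wooden hub has the grey cup in it. Next I'll square the gripper to the world axes and refine the positions by fitting silhouettes.

Call:
step_arm --targets '[[[0,0,-0.092],[0,0,0],85],[[0,0,-0.092],[0,0,0],85],[[0,0,-0.092],[0,0,0],85],[[0,0,-0.092],[0,0,0],85],[[0,0,-0.093],[0,0,0],85]]'

```text
time: 1.57
tool_pos: [0.2996, 0.6049, 0.3039]
tcp_rot: [0.009, -3.142, 0.0]
wrist_force: [0.8, 0.6, -0.5]
width: 0.995
grip_force: 0.0
```

```bash
cat > fit.py <<'E'
from h import *
from scipy.optimize import least_squares
def circ(p,n,r):
    n=n/np.linalg.norm(n); u=np.cross(n,[0,1,0.]);u/=np.linalg.norm(u);v=np.cross(n,u)
    a=np.linspace(0,2*np.pi,60)[:,None]; return p+r*(np.cos(a)*u+np.sin(a)*v)
def sil(cam,xy,prof):
    pts=[circ(np.array([*xy,z]),np.array([0,0,1.]),r) for z,r in prof]
    m=np.zeros((1600,2560),np.uint8)
    for A,B in zip(pts[:-1],pts[1:]):
        h=cv2.convexHull((proj(cam,np.vstack([A,B]))*4+1.5).round().astype(np.int32)); cv2.fillConvexPoly(m,h,1)
    return m
DR=[(0,.012),(.03,.012),(.045,.015),(.095,.015),(.106,.011),(.11,.006)]
def drift_mask(im,box):
    l,t,r,b=box; m=np.zeros(im.shape[:2],bool); s=im[t:b,l:r].astype(int)
    m[t:b,l:r]=(s.sum(2)<190)&(s[...,0]>s[...,2]+12); return m
def cent(m): y,x=np.nonzero(m); return np.array([x.mean(),y.mean()])
E
python3 - <<'E'
from fit import *
np.set_printoptions(precision=4,suppress=True)
ims={c:cv2.imread(f'pics/{c}0.png')[:,:,::-1] for c in('top','side')}
box={'top':(415,148,445,175),'side':(412,245,445,302)}
obs={}
for c in ims:
    m=drift_mask(ims[c],box[c]);n,l,s,ce=cv2.connectedComponentsWithStats(m.astype(np.uint8))
    k=1+s[1:,4].argmax();obs[c]=ce[k];print(c,s[k],ce[k])
def f(xy,cams): return np.concatenate([(cent(sil(c,xy,DR))-1.5)/4-obs[c] for c in cams])
for cams in(['top'],['side'],['top','side']):
    r=least_squares(f,[.64,-.243],args=(cams,),diff_step=.01);print('drift',cams,r.x,r.fun)
# cup
for c,bx in(('top',(290,155,350,210)),('side',(320,168,380,210))):
    l,t,r,b=bx;s=ims[c][t:b,l:r].astype(int);m=(s.max(2)-s.min(2)<22)&(s.sum(2)>300)
    n,lab,st,ce=cv2.connectedComponentsWithStats(m.astype(np.uint8));k=1+st[1:,4].argmax()
    m=(lab==k).astype(np.uint8);cs,_=cv2.findContours(m,cv2.RETR_CCOMP,cv2.CHAIN_APPROX_NONE)
    cs=sorted(cs,key=len)[::-1][:2];
    for q in cs:
        e=cv2.fitEllipse(q);print(c,len(q),np.array(e[0])+[l,t],e[1:],at_z(c,e[0][1]+t,e[0][0]+l,.077))
E
```

```text
top [423 156  14  13 109] [428.8624 162.7615]
side [420 254  18  48 584] [428.0582 276.1147]
drift ['top'] [ 0.6366 -0.2458] [-0.0049 -0.0025]
drift ['side'] [ 0.6366 -0.2492] [0.0009 0.0004]
drift ['top', 'side'] [ 0.6369 -0.2477] [ 0.6098 -0.096  -0.195  -0.4896]
top 96 [319.3034 180.4829] ((33.600669860839844, 34.30232238769531), 67.05404663085938) [0.5798 0.0767 0.077 ]
top 74 [319.3021 180.313 ] ((26.386438369750977, 27.142047882080078), 105.49978637695312) [0.5803 0.0768 0.077 ]
side 89 [347.973  187.2294] ((21.02020263671875, 38.928131103515625), 91.5301742553711) [0.5783 0.0708 0.077 ]
side 69 [347.9442 186.7213] ((16.6892147064209, 30.32405662536621), 92.234619140625) [0.579  0.0729 0.077 ]
```

Call:
step_arm --targets '[[[0,0,0],[-13.5,-34.1,0],85],[[0,0,0],[-13.5,-34.1,0],85],[[0,0,0],[-13.5,-34.1,0],85],[[0,0,0],[-13.5,-34.1,0],85],[[0,0,0],[-13.5,-34.1,0],85]]'

```text
time: 1.98
tool_pos: [0.3675, 0.433, 0.304]
tcp_rot: [-0.003, 3.141, 0.0]
wrist_force: [0.5, -0.1, -0.2]
width: 0.993
grip_force: 0.0
```

Call:
step_arm --targets '[[[0,0,0],[-13.5,-34.1,0],85],[[0,0,0],[-13.5,-34.1,0],85],[[0,0,0],[-13.5,-34.1,0],85],[[0,0,0],[-13.5,-34.1,0],85],[[0,0,0],[-13.5,-34.1,0],85]]'

```text
time: 2.4
tool_pos: [0.4352, 0.2624, 0.3042]
tcp_rot: [-0.002, 3.141, 0.001]
wrist_force: [0.7, 0.9, -0.6]
width: 0.998
grip_force: 0.0
```

Call:
step_arm --targets '[[[0,0,0],[-13.5,-34.1,0],85],[[0,0,0],[-13.5,-34.1,0],85],[[0,0,0],[-13.5,-34.1,0],85],[[0,0,0],[-13.5,-34.1,0],85],[[0,0,0],[-13.5,-34.1,0],85]]'

```text
time: 2.82
tool_pos: [0.503, 0.0919, 0.3043]
tcp_rot: [-0.002, 3.141, 0.0]
wrist_force: [0.6, 0.7, 1.0]
width: 0.994
grip_force: 0.0
```

Call:
step_arm --targets '[[[0,0,0],[-13.5,-34.1,0],85],[[0,0,0],[-13.5,-34.1,0],85],[[0,0,0],[-13.5,-34.1,0],85],[[0,0,0],[-13.5,-34.1,0],85],[[0,0,0],[-13.5,-34.1,0],85]]'

```text
time: 3.23
tool_pos: [0.5707, -0.0786, 0.3041]
tcp_rot: [-0.002, 3.141, -0.0]
wrist_force: [0.9, -0.1, -0.4]
width: 0.995
grip_force: 0.0
```

Call:
step_arm --targets '[[[0,0,0],[-13.5,-34.1,0],85],[[0,0,0],[-13.5,-34.1,0],85],[[0,0,0],[-13.5,-34.1,0],85],[[0,0,0],[-13.5,-34.1,0],85],[[0,0,0],[-13.5,-34.1,0],85]]'

```text
time: 3.65
tool_pos: [0.6384, -0.2491, 0.3039]
tcp_rot: [-0.001, 3.141, 0.0]
wrist_force: [-0.3, 0.4, 0.5]
width: 1.001
grip_force: 0.0
```

Call:
step_arm --targets '[[[0,0,0],[0,0,0],85],[[0,0,0],[0,0,0],85]]'

```text
time: 3.82
tool_pos: [0.6382, -0.2492, 0.3031]
tcp_rot: [-0.003, -3.141, -0.001]
wrist_force: [0.2, 0.2, 0.0]
width: 0.997
grip_force: 0.0
```

Call:
step_arm --targets '[[[0,0,0],[1.2,1.5,35],85],[[0,0,0],[0,0,35],85],[[0,0,0],[0,0,35],85],[[0,0,0],[0,0,33],85],[[0,0,0],[0,0,33],85]]'

```text
time: 4.23
tool_pos: [0.6363, -0.2439, 0.1318]
tcp_rot: [-0.004, 3.142, 0.001]
wrist_force: [-0.0, 0.1, -1.2]
width: 0.994
grip_force: 0.0
```

Call:
step_arm --targets '[[[0,0,0],[0,0,0],45],[[0,0,0],[0,0,0],45],[[0,0,0],[0,0,0],45],[[0,0,0],[0,0,0],45]]'

```text
time: 4.57
tool_pos: [0.6389, -0.246, 0.1366]
tcp_rot: [-0.003, 3.136, -0.003]
wrist_force: [-0.4, -0.0, 0.2]
width: 0.525
grip_force: 0.0
```

```bash
python3 - <<'E'
from h import *
print(read_state()['tool_pos'],read_state()['width'])
b=snap('side','s1')[180:310,360:500];cv2.imwrite('pics/s1c.png',cv2.resize(b[:,:,::-1],(560,520),interpolation=2))
E
```

```text
[ 0.63885073 -0.24603015  0.13658078] 0.5245728789839624
```

View pics/s1c.png

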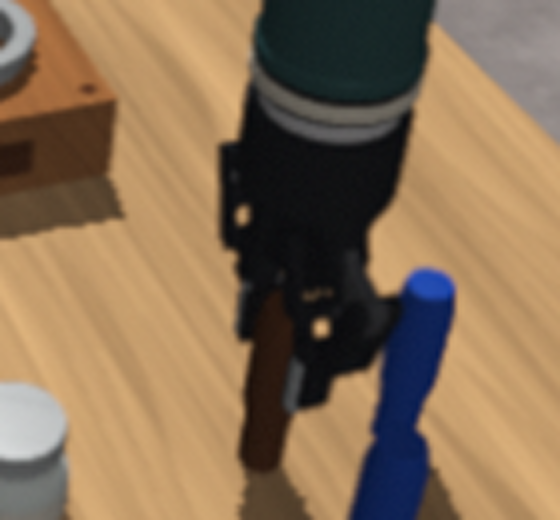

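The picture shows the fingers straddling the standing dark drift (crop ~(270,380)), clear of the blue ones. Closing.

Call:
step_arm --targets '[[[0,0,0],[0,0,0],36],[[0,0,0],[0,0,0],33],[[0,0,0],[0,0,0],30],[[0,0,0],[0,0,0],20],[[0,0,0],[0,0,0],10]]' --grip_force 40

```text
time: 5.03
tool_pos: [0.6377, -0.2458, 0.1346]
tcp_rot: [-0.002, 3.139, -0.001]
wrist_force: [-0.6, 2.0, 5.4]
width: 0.339
grip_force: 39.9
```

Call:
step_arm --targets '[[[0,0,0],[0,0,0],5],[[0,0,0],[0,0,0],5],[[0,0,0],[0,0,0],5],[[0,0,0],[0,0,0],5]]' --grip_force 90

```text
time: 5.37
tool_pos: [0.6378, -0.2458, 0.1347]
tcp_rot: [-0.002, 3.139, -0.001]
wrist_force: [-0.1, 0.7, 7.0]
width: 0.33
grip_force: 88.3
```

Call:
step_arm --targets '[[[0,0,0],[0,0,-20],5],[[0,0,0],[0,0,-35],5],[[0,0,0],[0,0,-35],5],[[0,0,0],[0,0,-20],5],[[0,0,0],[7.2,34.5,0],5]]'

```text
time: 5.78
tool_pos: [0.6335, -0.217, 0.2503]
tcp_rot: [0.004, 3.129, -0.012]
wrist_force: [1.6, -0.2, 0.3]
width: 0.327
grip_force: 88.8
```

Call:
step_arm --targets '[[[0,0,0],[7.2,34.5,0],5],[[0,0,0],[7.2,34.5,0],5],[[0,0,0],[7.2,34.5,0],5],[[0,0,0],[7.2,34.5,0],5],[[0,0,0],[7.2,34.5,0],5]]'

```text
time: 6.2
tool_pos: [0.5925, -0.0374, 0.2425]
tcp_rot: [0.001, -3.141, 0.0]
wrist_force: [1.1, 0.3, -1.3]
width: 0.33
grip_force: 88.8
```

Call:
step_arm --targets '[[[0,0,0],[7.2,34.5,0],5],[[0,0,0],[7.2,34.5,0],5],[[0,0,0],[0,0,0],5],[[0,0,0],[0,0,0],5],[[0,0,0],[0,0,0],5]]'

```text
time: 6.62
tool_pos: [0.5789, 0.0301, 0.2427]
tcp_rot: [0.003, -3.141, 0.001]
wrist_force: [0.8, -0.7, -1.4]
width: 0.326
grip_force: 89.0
```

```bash
python3 - <<'E'
from h import *
s=read_state();print(s['tool_pos'],s['tcp_rot'],s['wrist_force'],s['torque'])
b=snap('side','s2')[80:240,280:440];t=snap('top','t2')[130:230,260:380]
cv2.imwrite('pics/s2c.png',cv2.resize(b[:,:,::-1],(600,600),interpolation=2))
p=s['tool_pos'];print(proj('side',[p-[0,0,.1345],p-[0,0,.08]]))
E
```

```text
[0.57886167 0.03012003 0.24273652] [ 3.42552053e-03 -3.14149972e+00  1.06199510e-03] [ 0.81788787 -0.70623439 -1.40122708] [ 0.03340328  0.01635459 -0.03033205]
[[354.26499513 185.70658644]
 [355.10187703 166.53636693]]
```

View pics/s2c.png

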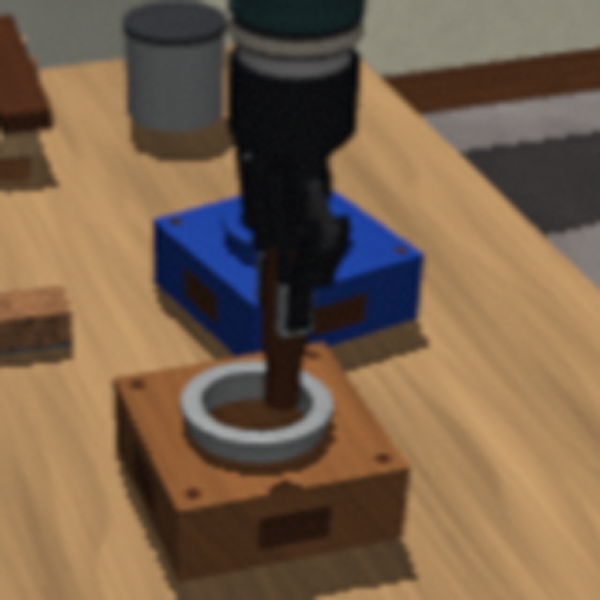

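Foot of the drift sits above the −y rim (side ≈(355,188)), as projected. Descending to touch.

Call:
step_arm --targets '[[[0,0,0],[0,0,10],5],[[0,0,0],[0,0,10],5],[[0,0,0],[0,0,2],5],[[0,0,0],[0,0,0],5],[[0,0,0],[0,0,0],5]]'

```text
time: 7.13
tool_pos: [0.5786, 0.0298, 0.2199]
tcp_rot: [0.001, -3.14, 0.0]
wrist_force: [0.3, -0.4, -1.2]
width: 0.327
grip_force: 88.9
```

Call:
step_arm --targets '[[[0,0,0],[0,0,1],5],[[0,0,0],[0,0,1],5],[[0,0,0],[0,0,1],5]]'

```text
time: 7.38
tool_pos: [0.5792, 0.0302, 0.2182]
tcp_rot: [-0.002, 3.141, 0.0]
wrist_force: [-1.1, 1.3, -0.8]
width: 0.326
grip_force: 88.9
```

Call:
step_arm --targets '[[[0,0,0],[0,0,1],5],[[0,0,0],[0,0,1],5],[[0,0,0],[0,0,1],5]]'

```text
time: 7.63
tool_pos: [0.579, 0.0303, 0.2149]
tcp_rot: [-0.002, 3.141, 0.0]
wrist_force: [1.0, 0.2, -0.7]
width: 0.33
grip_force: 88.9
```

Call:
step_arm --targets '[[[0,0,0],[0,0,1],5],[[0,0,0],[0,0,1],5],[[0,0,0],[0,0,0],5]]'

```text
time: 7.88
tool_pos: [0.5792, 0.0302, 0.2132]
tcp_rot: [-0.002, 3.141, -0.0]
wrist_force: [-0.6, -0.6, 1.1]
width: 0.328
grip_force: 89.2
```

Call:
step_arm --targets '[[[0,0,0],[0,0,1],5],[[0,0,0],[0,0,0],5]]'

```text
time: 8.05
tool_pos: [0.5794, 0.0302, 0.2127]
tcp_rot: [-0.002, 3.141, -0.0]
wrist_force: [-1.2, -0.5, 4.8]
width: 0.328
grip_force: 89.5
```

Call:
step_arm --targets '[[[0,0,0],[0,0,1],5],[[0,0,0],[0,0,0],5]]'

```text
time: 8.22
tool_pos: [0.5796, 0.0302, 0.2124]
tcp_rot: [-0.002, 3.14, -0.0]
wrist_force: [-1.9, -0.5, 7.0]
width: 0.333
grip_force: 89.9
```

Call:
step_arm --targets '[[[0,0,0],[0,0,-14],5],[[0,0,0],[0,30,0],5],[[0,0,0],[0,30,0],5],[[0,0,0],[0,30,0],5],[[0,0,0],[0,0,5],5]]'

```text
time: 8.63
tool_pos: [0.5793, 0.1245, 0.2208]
tcp_rot: [-0.006, 3.139, 0.005]
wrist_force: [0.6, 0.2, -0.2]
width: 0.328
grip_force: 89.1
```

Call:
step_arm --targets '[[[0,0,0],[0,0,2],5],[[0,0,0],[0,0,1],5],[[0,0,0],[0,0,1],5],[[0,0,0],[0,0,0],5]]'

```text
time: 8.97
tool_pos: [0.5786, 0.1192, 0.2153]
tcp_rot: [-0.0, -3.141, 0.001]
wrist_force: [-0.3, -0.1, -1.2]
width: 0.326
grip_force: 89.1
```

Call:
step_arm --targets '[[[0,0,0],[0,0,1],5],[[0,0,0],[0,0,1],5],[[0,0,0],[0,0,0],5]]'

```text
time: 9.22
tool_pos: [0.5788, 0.1196, 0.2138]
tcp_rot: [0.001, -3.141, 0.0]
wrist_force: [-0.4, -0.3, -0.3]
width: 0.33
grip_force: 89.1
```

Call:
step_arm --targets '[[[0,0,0],[0,0,1],5],[[0,0,0],[0,0,1],5],[[0,0,0],[0,0,0],5]]'

```text
time: 9.47
tool_pos: [0.5787, 0.1202, 0.2117]
tcp_rot: [0.002, -3.141, 0.0]
wrist_force: [-0.4, 0.9, -1.6]
width: 0.33
grip_force: 89.1
```

Call:
step_arm --targets '[[[0,0,0],[0,0,1],5],[[0,0,0],[0,0,0],5]]'

```text
time: 9.63
tool_pos: [0.5789, 0.1203, 0.2108]
tcp_rot: [-0.002, 3.142, -0.0]
wrist_force: [-0.0, 0.2, -1.6]
width: 0.327
grip_force: 89.1
```

Call:
step_arm --targets '[[[0,0,0],[0,0,1],5],[[0,0,0],[0,0,0],5]]'

```text
time: 9.8
tool_pos: [0.5791, 0.1203, 0.2105]
tcp_rot: [-0.002, 3.141, 0.0]
wrist_force: [-0.8, 0.4, 2.6]
width: 0.329
grip_force: 89.4
```

Call:
step_arm --targets '[[[0,0,0],[0,0,-12],5],[[0,0,0],[-22.5,-22.5,0],5],[[0,0,0],[-22.5,-22.5,0],5],[[0,0,0],[0,0,4],5],[[0,0,0],[0,0,1],5]]'

```text
time: 10.22
tool_pos: [0.6248, 0.0742, 0.2172]
tcp_rot: [0.001, 3.141, 0.0]
wrist_force: [0.5, -0.3, -1.5]
width: 0.321
grip_force: 89.1
```

Call:
step_arm --targets '[[[0,0,0],[0,0,1],5],[[0,0,0],[0,0,1],5],[[0,0,0],[0,0,1],5],[[0,0,0],[0,0,0],5]]'

```text
time: 10.55
tool_pos: [0.6232, 0.0759, 0.2136]
tcp_rot: [0.003, -3.141, 0.0]
wrist_force: [0.1, -0.1, -0.3]
width: 0.328
grip_force: 89.1
```

Call:
step_arm --targets '[[[0,0,0],[0,0,1],5],[[0,0,0],[0,0,1],5],[[0,0,0],[0,0,0],5]]'

```text
time: 10.8
tool_pos: [0.6236, 0.0755, 0.2117]
tcp_rot: [0.003, -3.141, 0.0]
wrist_force: [-0.4, -0.3, -0.3]
width: 0.325
grip_force: 89.1
```

Call:
step_arm --targets '[[[0,0,0],[0,0,1],5],[[0,0,0],[0,0,0],5]]'

```text
time: 10.97
tool_pos: [0.624, 0.0755, 0.2113]
tcp_rot: [-0.002, 3.141, 0.0]
wrist_force: [-0.0, -0.2, 1.7]
width: 0.326
grip_force: 89.4
```

Touch heights (TCP): −y 213.1, +y 210.7, +x 211.3, so −x ≈ 212.5 mm. The tilt is about 1.5° with −y high, and home is at about 202.5. Pressing −y first.

Call:
step_arm --targets '[[[0,0,0],[0,0,-8],5],[[0,0,0],[22.2,-22.8,0],5],[[0,0,0],[22.2,-22.8,0],5],[[0,0,0],[0,0,4],5],[[0,0,0],[0,0,2],5]]'

```text
time: 11.38
tool_pos: [0.5787, 0.0287, 0.2131]
tcp_rot: [-0.001, -3.142, 0.0]
wrist_force: [-0.9, -1.5, 2.2]
width: 0.325
grip_force: 89.5
```

Call:
step_arm --targets '[[[0,0,0],[0,0,1],5],[[0,0,0],[0,0,1],5],[[0,0,0],[0,0,1],5],[[0,0,0],[0,0,1],5],[[0,0,0],[0,0,0],5]]'

```text
time: 11.8
tool_pos: [0.5807, 0.0293, 0.2117]
tcp_rot: [-0.004, 3.14, -0.003]
wrist_force: [-5.6, -4.5, 11.7]
width: 0.329
grip_force: 90.7
```

Call:
step_arm --targets '[[[0,0,0],[0,0,1],5],[[0,0,0],[0,0,1],5],[[0,0,0],[0,0,0],5]]'

```text
time: 12.05
tool_pos: [0.5808, 0.0292, 0.2101]
tcp_rot: [-0.004, 3.14, -0.004]
wrist_force: [-6.6, -3.9, 14.7]
width: 0.328
grip_force: 90.8
```

Call:
step_arm --targets '[[[0,0,0],[0,0,1],5],[[0,0,0],[0,0,1],5],[[0,0,0],[0,0,0],5]]'

```text
time: 12.3
tool_pos: [0.5808, 0.0291, 0.2082]
tcp_rot: [-0.004, 3.14, -0.004]
wrist_force: [-6.3, -4.1, 15.4]
width: 0.331
grip_force: 90.8
```

Call:
step_arm --targets '[[[0,0,0],[0,0,1],5],[[0,0,0],[0,0,0],5]]'

```text
time: 12.47
tool_pos: [0.5808, 0.0291, 0.2072]
tcp_rot: [-0.004, 3.14, -0.004]
wrist_force: [-6.0, -4.5, 15.3]
width: 0.327
grip_force: 90.8
```

Call:
step_arm --targets '[[[0,0,0],[0,0,-13],5],[[0,0,0],[0,30.3,0],5],[[0,0,0],[0,30.3,0],5],[[0,0,0],[0,30.3,2],5],[[0,0,0],[0,0,2],5]]'

```text
time: 12.88
tool_pos: [0.5805, 0.1259, 0.2138]
tcp_rot: [-0.007, 3.139, 0.006]
wrist_force: [0.8, 0.3, -0.8]
width: 0.326
grip_force: 89.2
```

Call:
step_arm --targets '[[[0,0,0],[0,0,1],5],[[0,0,0],[0,0,1],5],[[0,0,0],[0,0,1],5],[[0,0,0],[0,0,1],5],[[0,0,0],[0,0,0],5]]'

```text
time: 13.3
tool_pos: [0.5801, 0.1203, 0.2099]
tcp_rot: [0.001, 3.14, 0.002]
wrist_force: [-1.4, 2.1, 4.1]
width: 0.323
grip_force: 89.9
```

Call:
step_arm --targets '[[[0,0,0],[0,0,1],5],[[0,0,0],[0,0,1],5],[[0,0,0],[0,0,1],5],[[0,0,0],[0,0,0],5]]'

```text
time: 13.63
tool_pos: [0.5807, 0.1204, 0.209]
tcp_rot: [0.001, 3.138, 0.003]
wrist_force: [-3.2, 2.4, 12.9]
width: 0.327
grip_force: 91.1
```

Call:
step_arm --targets '[[[0,0,0],[0,0,1],5],[[0,0,0],[0,0,1],5],[[0,0,0],[0,0,0],5]]'

```text
time: 13.88
tool_pos: [0.5808, 0.1205, 0.2075]
tcp_rot: [0.001, 3.138, 0.003]
wrist_force: [-3.8, 2.8, 15.0]
width: 0.33
grip_force: 91.2
```

Call:
step_arm --targets '[[[0,0,0],[0,0,1],5],[[0,0,0],[0,0,1],5],[[0,0,0],[0,0,0],5]]'

```text
time: 14.13
tool_pos: [0.5808, 0.1205, 0.2056]
tcp_rot: [0.001, 3.138, 0.003]
wrist_force: [-3.8, 2.9, 15.2]
width: 0.329
grip_force: 91.2
```

Call:
step_arm --targets '[[[0,0,0],[0,0,1],5],[[0,0,0],[0,0,0],5]]'

```text
time: 14.3
tool_pos: [0.5808, 0.1205, 0.2046]
tcp_rot: [0.001, 3.138, 0.003]
wrist_force: [-3.7, 1.5, 15.0]
width: 0.326
grip_force: 91.2
```

Call:
step_arm --targets '[[[0,0,0],[0,0,-12],5],[[0,0,0],[0,-30.3,0],5],[[0,0,0],[0,-30.3,0],5],[[0,0,0],[0,-30.3,2],5],[[0,0,0],[0,0,3],5]]'

```text
time: 14.72
tool_pos: [0.5796, 0.0244, 0.2082]
tcp_rot: [0.004, 3.141, -0.005]
wrist_force: [0.2, -1.3, 3.7]
width: 0.328
grip_force: 89.9
```

Call:
step_arm --targets '[[[0,0,0],[0,0,1],5],[[0,0,0],[0,0,1],5],[[0,0,0],[0,0,1],5],[[0,0,0],[0,0,1],5],[[0,0,0],[0,0,0],5]]'

```text
time: 15.13
tool_pos: [0.581, 0.0278, 0.207]
tcp_rot: [-0.003, 3.138, -0.006]
wrist_force: [-3.4, -6.3, 13.7]
width: 0.33
grip_force: 90.8
```

Call:
step_arm --targets '[[[0,0,0],[0,0,1],5],[[0,0,0],[0,0,1],5],[[0,0,0],[0,0,1],5],[[0,0,0],[0,0,0],5]]'

```text
time: 15.47
tool_pos: [0.5811, 0.0278, 0.2044]
tcp_rot: [-0.003, 3.138, -0.007]
wrist_force: [-4.1, -7.1, 14.8]
width: 0.332
grip_force: 91.0
```

Call:
step_arm --targets '[[[0,0,0],[0,0,1],5],[[0,0,0],[0,0,1],5],[[0,0,0],[0,0,0],5]]'

```text
time: 15.72
tool_pos: [0.5811, 0.0277, 0.2026]
tcp_rot: [-0.003, 3.137, -0.007]
wrist_force: [-3.2, -7.3, 15.8]
width: 0.327
grip_force: 91.0
```

Call:
step_arm --targets '[[[0,0,0],[0,0,1],5],[[0,0,0],[0,0,0],5]]'

```text
time: 15.88
tool_pos: [0.5813, 0.0277, 0.2023]
tcp_rot: [-0.003, 3.137, -0.007]
wrist_force: [-5.4, -7.4, 18.7]
width: 0.328
grip_force: 91.5
```

Call:
step_arm --targets '[[[0,0,0],[0,0,1],5],[[0,0,0],[0,0,0],5]]'

```text
time: 16.05
tool_pos: [0.5815, 0.0277, 0.2021]
tcp_rot: [-0.003, 3.137, -0.007]
wrist_force: [-5.5, -7.3, 21.7]
width: 0.328
grip_force: 92.0
```

−y is home (stop at 202.3). Next, −x.

Call:
step_arm --targets '[[[0,0,0],[0,0,-15],5],[[0,0,0],[22.5,23,0],5],[[0,0,0],[22.5,23,0],5],[[0,0,0],[0,0,0],5],[[0,0,0],[0,0,4],5]]'

```text
time: 16.47
tool_pos: [0.5338, 0.0767, 0.2083]
tcp_rot: [-0.005, 3.141, 0.0]
wrist_force: [0.4, -0.9, -0.6]
width: 0.331
grip_force: 89.3
```

Call:
step_arm --targets '[[[0,0,0],[0,0,1],5],[[0,0,0],[0,0,1],5],[[0,0,0],[0,0,1],5],[[0,0,0],[0,0,0],5]]'

```text
time: 16.8
tool_pos: [0.535, 0.0752, 0.2052]
tcp_rot: [0.0, -3.141, -0.0]
wrist_force: [-1.8, 1.0, 3.0]
width: 0.328
grip_force: 89.9
```

Call:
step_arm --targets '[[[0,0,0],[0,0,1],5],[[0,0,0],[0,0,1],5],[[0,0,0],[0,0,1],5],[[0,0,0],[0,0,0],5]]'

```text
time: 17.13
tool_pos: [0.5354, 0.0754, 0.2041]
tcp_rot: [-0.001, 3.14, 0.0]
wrist_force: [-4.5, -0.5, 11.9]
width: 0.332
grip_force: 91.0
```

Call:
step_arm --targets '[[[0,0,0],[0,0,1],5],[[0,0,0],[0,0,1],5],[[0,0,0],[0,0,0],5]]'

```text
time: 17.38
tool_pos: [0.5356, 0.0754, 0.2028]
tcp_rot: [-0.001, 3.14, 0.0]
wrist_force: [-5.3, 0.3, 14.8]
width: 0.328
grip_force: 91.3
```

Call:
step_arm --targets '[[[0,0,0],[0,0,1],5],[[0,0,0],[0,0,1],5],[[0,0,0],[0,0,0],5]]'

```text
time: 17.63
tool_pos: [0.5359, 0.0755, 0.2022]
tcp_rot: [-0.001, 3.139, 0.0]
wrist_force: [-8.0, -0.6, 21.6]
width: 0.327
grip_force: 92.3
```

Call:
step_arm --targets '[[[0,0,0],[0,0,1],5],[[0,0,0],[0,0,0],5]]'

```text
time: 17.8
tool_pos: [0.536, 0.0755, 0.2019]
tcp_rot: [-0.001, 3.139, 0.001]
wrist_force: [-10.3, 0.4, 25.9]
width: 0.329
grip_force: 92.7
```

−x is home too. Next, +y.

Call:
step_arm --targets '[[[0,0,0],[0,0,-16],5],[[0,0,0],[-22.3,22.5,0],5],[[0,0,0],[-22.3,22.5,0],5],[[0,0,0],[0,0,0],5],[[0,0,0],[0,0,4],5]]'

```text
time: 18.22
tool_pos: [0.5807, 0.1213, 0.2093]
tcp_rot: [-0.004, 3.139, 0.0]
wrist_force: [0.3, 0.7, -0.8]
width: 0.329
grip_force: 89.3
```

Call:
step_arm --targets '[[[0,0,0],[0,0,1],5],[[0,0,0],[0,0,1],5],[[0,0,0],[0,0,1],5],[[0,0,0],[0,0,1],5],[[0,0,0],[0,0,0],5]]'

```text
time: 18.63
tool_pos: [0.5785, 0.12, 0.2048]
tcp_rot: [0.001, -3.141, 0.001]
wrist_force: [-0.7, -0.2, -0.8]
width: 0.329
grip_force: 89.5
```

Call:
step_arm --targets '[[[0,0,0],[0,0,1],5],[[0,0,0],[0,0,1],5],[[0,0,0],[0,0,1],5],[[0,0,0],[0,0,0],5]]'

```text
time: 18.97
tool_pos: [0.5795, 0.1204, 0.2038]
tcp_rot: [-0.002, 3.14, -0.0]
wrist_force: [-3.2, -1.0, 8.7]
width: 0.325
grip_force: 90.6
```

Call:
step_arm --targets '[[[0,0,0],[0,0,1],5],[[0,0,0],[0,0,1],5],[[0,0,0],[0,0,0],5]]'

```text
time: 19.22
tool_pos: [0.5799, 0.1205, 0.203]
tcp_rot: [-0.002, 3.139, -0.0]
wrist_force: [-4.5, -2.4, 13.2]
width: 0.328
grip_force: 91.1
```

Call:
step_arm --targets '[[[0,0,0],[0,0,1],5],[[0,0,0],[0,0,1],5],[[0,0,0],[0,0,0],5]]'

```text
time: 19.47
tool_pos: [0.5802, 0.1205, 0.2022]
tcp_rot: [-0.002, 3.138, -0.0]
wrist_force: [-6.5, -2.5, 18.9]
width: 0.326
grip_force: 91.7
```

Call:
step_arm --targets '[[[0,0,0],[0,0,1],5],[[0,0,0],[0,0,1],5],[[0,0,0],[0,0,0],5]]'

```text
time: 19.72
tool_pos: [0.5805, 0.1206, 0.2019]
tcp_rot: [-0.002, 3.138, 0.0]
wrist_force: [-8.8, -2.3, 25.9]
width: 0.329
grip_force: 92.5
```

Now +x, and another check at −y.

Call:
step_arm --targets '[[[0,0,0],[0,0,-16],5],[[0,0,0],[-22.3,-22.5,0],5],[[0,0,0],[-22.3,-22.5,0],5],[[0,0,0],[0,0,0],5],[[0,0,0],[0,0,4],5]]'

```text
time: 20.13
tool_pos: [0.6252, 0.0747, 0.2087]
tcp_rot: [0.002, 3.139, 0.001]
wrist_force: [-0.7, 0.1, -1.0]
width: 0.33
grip_force: 89.3
```

Call:
step_arm --targets '[[[0,0,0],[0,0,1],5],[[0,0,0],[0,0,1],5],[[0,0,0],[0,0,1],5],[[0,0,0],[0,0,1],5],[[0,0,0],[0,0,0],5]]'

```text
time: 20.55
tool_pos: [0.6231, 0.0762, 0.2035]
tcp_rot: [0.003, -3.141, -0.0]
wrist_force: [-0.7, -1.4, -0.3]
width: 0.332
grip_force: 89.3
```

Call:
step_arm --targets '[[[0,0,0],[0,0,1],5],[[0,0,0],[0,0,1],5],[[0,0,0],[0,0,1],5],[[0,0,0],[0,0,0],5]]'

```text
time: 20.88
tool_pos: [0.624, 0.076, 0.2026]
tcp_rot: [-0.002, 3.141, 0.001]
wrist_force: [-3.2, 0.1, 6.2]
width: 0.329
grip_force: 90.3
```

Call:
step_arm --targets '[[[0,0,0],[0,0,1],5],[[0,0,0],[0,0,1],5],[[0,0,0],[0,0,1],5],[[0,0,0],[0,0,0],5]]'

```text
time: 21.22
tool_pos: [0.6245, 0.076, 0.2021]
tcp_rot: [-0.002, 3.139, 0.001]
wrist_force: [-6.2, 0.8, 16.9]
width: 0.33
grip_force: 91.6
```

Call:
step_arm --targets '[[[0,0,0],[0,0,1],5],[[0,0,0],[0,0,1],5],[[0,0,0],[0,0,1],5],[[0,0,0],[0,0,0],5]]'

```text
time: 21.55
tool_pos: [0.625, 0.0761, 0.2018]
tcp_rot: [-0.002, 3.138, 0.001]
wrist_force: [-9.7, -1.0, 27.7]
width: 0.329
grip_force: 92.8
```

Call:
step_arm --targets '[[[0,0,0],[0,0,-17],5],[[0,0,0],[22.3,-22.5,0],5],[[0,0,0],[22.3,-22.5,0],5],[[0,0,0],[0,0,0],5],[[0,0,0],[0,0,4],5]]'

```text
time: 21.97
tool_pos: [0.5786, 0.0298, 0.2085]
tcp_rot: [0.001, 3.14, 0.0]
wrist_force: [0.4, 0.3, -1.0]
width: 0.332
grip_force: 89.3
```

Call:
step_arm --targets '[[[0,0,0],[0,0,1],5],[[0,0,0],[0,0,1],5],[[0,0,0],[0,0,1],5],[[0,0,0],[0,0,1],5],[[0,0,0],[0,0,0],5]]'

```text
time: 22.38
tool_pos: [0.5794, 0.0311, 0.2034]
tcp_rot: [0.003, -3.141, -0.0]
wrist_force: [0.5, 0.6, -0.5]
width: 0.326
grip_force: 89.3
```

Call:
step_arm --targets '[[[0,0,0],[0,0,1],5],[[0,0,0],[0,0,1],5],[[0,0,0],[0,0,1],5],[[0,0,0],[0,0,1],5],[[0,0,0],[0,0,0],5]]'

```text
time: 22.8
tool_pos: [0.5798, 0.0308, 0.2021]
tcp_rot: [-0.002, 3.14, 0.0]
wrist_force: [-4.2, 0.4, 9.8]
width: 0.327
grip_force: 90.7
```

Call:
step_arm --targets '[[[0,0,0],[0,0,1],5],[[0,0,0],[0,0,1],5],[[0,0,0],[0,0,1],5],[[0,0,0],[0,0,0],5]]'

```text
time: 23.13
tool_pos: [0.5804, 0.0308, 0.2018]
tcp_rot: [-0.002, 3.139, 0.0]
wrist_force: [-6.7, -0.7, 22.5]
width: 0.329
grip_force: 92.1
```

All four sides stop at about 201.8–202.0 under 22–28 N, so the flange is flat. Returning the drift to its old spot.

Call:
step_arm --targets '[[[0,0,0],[0,0,-28],5],[[0,0,0],[0,0,-25],5],[[0,0,0],[-7.2,-34.7,0],5],[[0,0,0],[-7.2,-34.7,0],5],[[0,0,0],[-7.2,-34.7,0],5]]'

```text
time: 23.55
tool_pos: [0.6015, -0.074, 0.2511]
tcp_rot: [-0.005, 3.139, -0.001]
wrist_force: [0.6, 0.0, -1.0]
width: 0.329
grip_force: 89.3
```

Call:
step_arm --targets '[[[0,0,0],[-7.2,-34.7,0],5],[[0,0,0],[-7.2,-34.7,0],5],[[0,0,0],[-7.2,-34.7,0],5],[[0,0,0],[-7.2,-34.7,0],5],[[0,0,0],[-7.2,-34.7,0],5]]'

```text
time: 23.97
tool_pos: [0.6371, -0.2486, 0.2497]
tcp_rot: [0.002, -3.142, -0.0]
wrist_force: [1.8, 0.7, -0.7]
width: 0.329
grip_force: 89.3
```

Call:
step_arm --targets '[[[0,0,0],[0,0,0],5],[[0,0,0],[0,0,0],5],[[0,0,0],[0,0,0],5]]'

```text
time: 24.22
tool_pos: [0.6368, -0.2467, 0.2493]
tcp_rot: [0.001, -3.141, -0.002]
wrist_force: [0.5, 0.5, -0.6]
width: 0.334
grip_force: 89.4
```

```bash
python3 - <<'E'
from h import *
s=read_state();print(s['tool_pos'],s['tcp_rot'],s['wrist_force'])
b=snap('side','s3')[150:320,310:510]
cv2.imwrite('pics/s3c.png',cv2.resize(b[:,:,::-1],(700,595),interpolation=2))
p=s['tool_pos'];print(proj('side',[p-[0,0,.134],p-[0,0,.08]]))
E
```

```text
[ 0.6367529  -0.24671163  0.2492955 ] [ 6.44028325e-04 -3.14061410e+00 -1.60791558e-03] [ 0.52448488  0.48829827 -0.55370374]
[[431.72360765 254.24704639]
 [435.87175852 233.29939522]]
```

View pics/s3c.png

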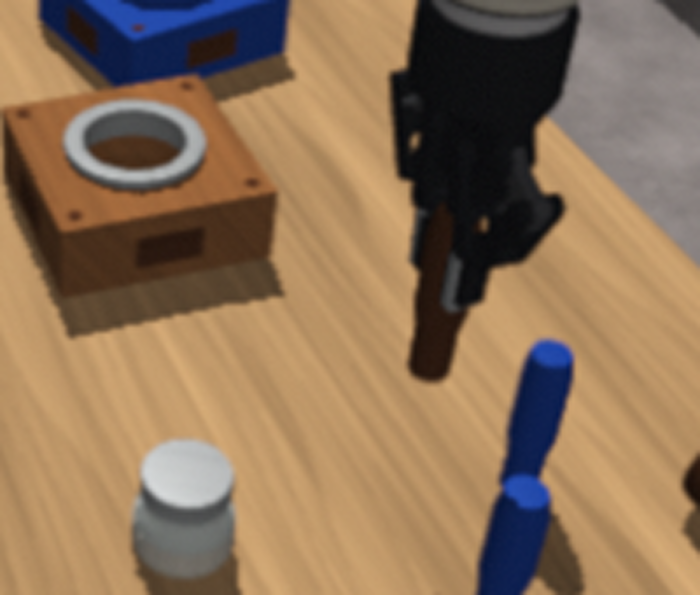

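The flange now lies flat on the hub all round (crop (135,143)). The drift hangs straight, with its foot at about (433,257), which matches the projection. Setting it down.

Call:
step_arm --targets '[[[0,0,0],[0,0,35],5],[[0,0,0],[0,0,35],5],[[0,0,0],[0,0,25],5],[[0,0,0],[0,0,8],5],[[0,0,0],[0,0,3],5]]'

```text
time: 24.68
tool_pos: [0.6354, -0.2447, 0.1411]
tcp_rot: [0.005, -3.137, -0.004]
wrist_force: [0.6, 0.3, -1.1]
width: 0.332
grip_force: 89.3
```

Call:
step_arm --targets '[[[0,0,0],[0,0,2],5],[[0,0,0],[0,0,1],5],[[0,0,0],[0,0,1],5],[[0,0,0],[0,0,1],5],[[0,0,0],[0,0,0],5]]'

```text
time: 25.1
tool_pos: [0.6378, -0.2472, 0.1403]
tcp_rot: [-0.002, 3.139, -0.001]
wrist_force: [0.3, -0.2, -1.2]
width: 0.329
grip_force: 89.4
```

Call:
step_arm --targets '[[[0,0,0],[0,0,1],5],[[0,0,0],[0,0,1],5],[[0,0,0],[0,0,0],5]]'

```text
time: 25.35
tool_pos: [0.637, -0.247, 0.1369]
tcp_rot: [0.002, -3.142, -0.0]
wrist_force: [0.3, 0.2, -0.8]
width: 0.329
grip_force: 89.4
```

Call:
step_arm --targets '[[[0,0,0],[0,0,1],5],[[0,0,0],[0,0,1],5],[[0,0,0],[0,0,0],5],[[0,0,0],[0,0,0],5]]'

```text
time: 25.68
tool_pos: [0.6371, -0.2469, 0.1348]
tcp_rot: [0.002, -3.141, 0.0]
wrist_force: [0.4, 0.3, -1.1]
width: 0.331
grip_force: 89.6
```

Call:
step_arm --targets '[[[0,0,0],[0,0,1],5],[[0,0,0],[0,0,0],5],[[0,0,0],[0,0,0],5]]'

```text
time: 25.93
tool_pos: [0.6372, -0.2469, 0.1347]
tcp_rot: [-0.002, 3.141, -0.0]
wrist_force: [-1.1, 2.0, 5.0]
width: 0.327
grip_force: 90.1
```

On the bench (5 N). Release in steps and go up.

Call:
step_arm --targets '[[[0,0,0],[0,0,0],27],[[0,0,0],[0,0,0],30],[[0,0,0],[0,0,0],33],[[0,0,0],[0,0,0],37],[[0,0,0],[0,0,0],42]]' --grip_force 30

```text
time: 26.35
tool_pos: [0.6369, -0.2469, 0.1334]
tcp_rot: [0.002, -3.141, -0.0]
wrist_force: [0.7, 0.3, 0.1]
width: 0.492
grip_force: 0.0
```

Call:
step_arm --targets '[[[0,0,0],[0,0,0],55],[[0,0,0],[0,0,0],65],[[0,0,0],[0,0,0],70],[[0,0,0],[0,0,0],70]]'

```text
time: 26.68
tool_pos: [0.637, -0.2469, 0.1338]
tcp_rot: [0.002, -3.141, -0.0]
wrist_force: [-0.3, 0.4, -0.3]
width: 0.819
grip_force: 0.0
```

Call:
step_arm --targets '[[[0,0,0],[0,0,-10],70],[[0,0,0],[0,0,-30],70],[[0,0,0],[0,0,-38],70],[[0,0,0],[0,0,-38],70],[[0,0,0],[0,0,-38],70]]'

```text
time: 27.1
tool_pos: [0.6367, -0.2468, 0.29]
tcp_rot: [0.002, -3.141, -0.0]
wrist_force: [0.5, 0.1, 0.3]
width: 0.82
grip_force: 0.0
```

Call:
step_arm --targets '[[[0,0,0],[0,0,-20],70],[[0,0,0],[0,0,0],70],[[0,0,0],[0,0,0],70],[[0,0,0],[0,0,0],70]]'

```text
time: 27.43
tool_pos: [0.6366, -0.2467, 0.3074]
tcp_rot: [0.002, -3.141, -0.001]
wrist_force: [0.2, 0.6, -0.7]
width: 0.817
grip_force: 0.0
```

```bash
python3 - <<'E'
from h import *
s=read_state();print(s['tool_pos'],s['wrist_force'])
b=snap('side','s4')[150:320,310:510]
cv2.imwrite('pics/s4c.png',cv2.resize(b[:,:,::-1],(700,595),interpolation=2))
E
```

```text
[ 0.63656889 -0.24670692  0.30743116] [ 0.1518417   0.551413   -0.71254295]
```

View pics/s4c.png

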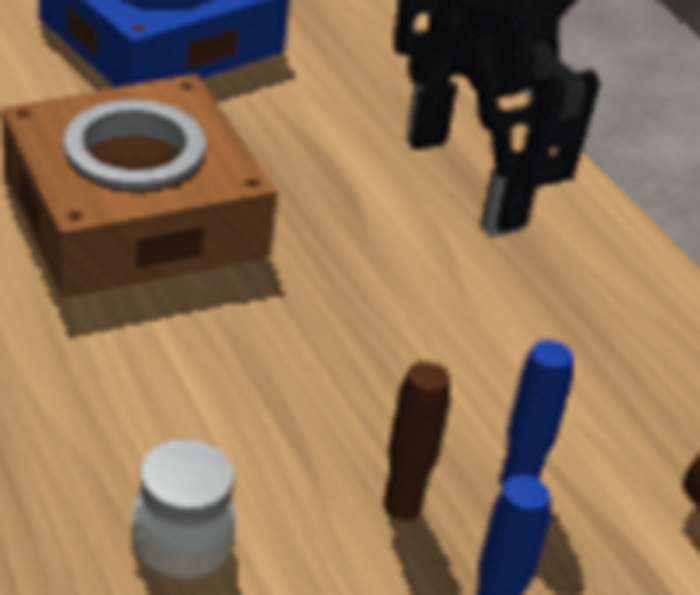

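The drift stands upright at its old spot (crop (415,440)), released and clear of the hub, and the cup's flange is flat on the wood. Handing in.

```bash
python3 -c "
from workcell import *
print(finish_job())"
```

```text
the job is handed in; nothing more can be done
None
```

The job is handed in; no verdict came back. The cup's flange is pressed flat on the hub all round (wrist force peaked near 30 N), the drift stands upright in its original spot clear of the hub, and the fingers never went near the bystanders.

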